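# Set the bench length stop to a copper bus bar

## Robot

A 6-joint arm with a two-finger parallel gripper is mounted at the origin on the work surface. World frame = base frame: x ahead of the robot, y to its left, z up, the work surface at z = 0. Lengths are in mm, angles in rad, forces in N, time in s.
With the tool pointing down it reaches from about 350 to 925 mm from the base axis. Payload 6.4 kg.
Tool frame: the origin (TCP) lies at the very end of the fingers, on their centre line; the grasp point (between the pads) lies 19 mm behind it (r.tcp_to_grasp is the distance from the TCP to the grasp point, in mm); z points along the fingers, y is the line along which they close (so a half turn about z gives the same grasp; the last joint's range is limited). The gripper opens to 85 mm and grips with 20 to 120 N. Pads are 22 mm wide; open, the fingers measure 114 mm over their backs; the gripper's body (76 mm by 85 mm) begins 54 mm behind the grasp point. The pads swing forward as they close: fully open they stand 13 mm farther back than shut.
Start: joints at [-1.47, 0.245, 1.558, -0, 1.339, -0.174], TCP at [176.385, -625.622, 231.29] pointing down, gripper open.
Joint ranges: [-3.13, 3.13], [-1.02, 2.26], [0.13, 2.54], [-0.95, 4.09], [0.21, 2.88], [-2.74, 2.74]. Speed limits (rad/s): [2.57, 2.57, 3.14, 3.14, 3.14, 3.14].

## Interface

Orientations are given as a rotation vector (axis times angle).
In Python, from bench import readout, imaging, workorder, r gives the robot as it stands.
- The arm moves only by the shell command python3 -m crank 'ROWS' [FORCE]. ROWS is JSON, a list of rows, each a list of 3 entries, a list of its own where there are three numbers: the closure, from -1 (fully open) to 1 (shut), then the shift along the tool's x, y, z in m, then the turn, a rotation vector about the tool's x, y, z in degrees. In form: [[hand, [x, y, z], [wx, wy, wz]], ...]. A call has 1 to 8 rows; each row is the pose to reach, as a shift and turn from the pose commanded when the call began, along the tool's axes at that moment; what a row does not reach only later rows make up. A row lasts 1/10 s, in which the tool goes at most 50 mm and 8.59 degrees, less where a joint would pass 70% of its speed; a pose out of reach is approached as far as the arm can. A call with a gripper value outside its range is refused whole. The fingers move at their own pace and stop on an object; FORCE is the grip in N (left out, the last holds). Time passes only in rows, so rows that repeat a pose let the fingers close. It gives the time, the measured TCP pose, the force, the opening and the grip force at its end, in the units of the state.
- readout.get_state(): the state, without advancing time (a new reading comes with each control period).
- imaging.read_camera(name): name is "scene" or "top"; returns a dict with "img" (400x640x3 uint8, red, green, blue), "z_map" (400x640 float32, mm along the optical axis (not along the pixel's ray), 0 where there is no reading), "intrinsics" (3x3 intrinsics, pixels), "T" (4x4, takes a point from camera to world coordinates). Camera axes: x right, y up, looking along -z (the intrinsics and any distortion apply to the point x, -y, -z); pixel columns grow to the right and rows downward; lengths in mm; the calibration is good to about 2 mm. A picture is of the moment at which its call begins.
- workorder.close_job(): hands the job in; it is judged then, once.
The state is a dict: "time_s": time; "joint_pos": joint angles; "qvel": joint speeds; "joint_efforts": joint torques, N m; "tcp_pos": TCP position; "ee_rot": TCP orientation; "force": force on the tool from outside, world axes, zero at the start; "wrist_torque": the same for the moment, N m; "width": opening from 0.0 (shut) to 1.0 (fully open); "finger_force": force on a finger pad.
Only numpy, scipy, OpenCV 4.12 (cv2) and the standard library are available. Lean on these libraries where they do the work, as an engineer would, in place of code of your own. Each camera call takes 0.05 s, during which the arm holds its last target. There are 200 camera calls.

## Task

Set the stop of the bench length gauge to the copper bus bar, so that the next bars can be marked off to match: lay the bar flat along the gauge's steel bed, then slide the stop by its black knob until the bar sits end to end between the fixed end block and the stop with no visible gap at either end. Then let go, and leave the meter base, the brass die and the two lead seals as they were.

Things in the scene. Friction and masses are not known exactly. Their poses are not given: they have to be found in the camera images.
- gauge: Bench length gauge, screwed down: flat steel bed 340 mm long (its y), 60 wide (x), top 30 above the desk, on two dark feet 80 wide. Nothing stands beside the bed, which is also the stop's track. At the +y end a fixed dark end block, 60 wide, 20 thick, 30 above the bed, inner face at y = +150 mm; the sliding stop is towards -y. Origin: centre of the underside, on the desk; z up.
- stop (a joint): Position (m) of the sliding stop along the bed. 0: fully open, the stop's flat face 235 mm from the end block's face; grows as it slides towards the end block (gauge +y), so the distance between the faces is 0.235 minus this. Range 0 to 0.19; starts at 0 to 0.035. Takes about 4 N to slide and stays where it is left.
- stop_grip (a point): Grip point of the stop: on the axis of its upright round black knob (26 mm diameter, 42 high), which stands on the middle of a dark steel saddle (72 across the bed, 40 along it, top 22 above the bed). The point is 47 above the bed, 25 above the saddle, 17 below the knob's top; the stop's flat face is 20 mm from it towards the end block.
- bar: Copper bus bar 150 x 40 x 10 mm with a bolt hole near each end, about 0.5 kg, both faces and both ends alike, lying flat and loose on the desk. Origin: centre of its underside; x along its length, y across its width, z up.
- meter_base: Bystander: black moulded meter base 105 x 130 mm, 50 high, on four rubber feet. Origin: centre of the underside.
- die: Bystander: brass sealing die standing upright, 34 mm diameter, 72 high. Origin: centre of the underside.
- seal_a: Bystander: round lead seal lying flat, 22 mm diameter, 9 high. Origin: centre of the underside.
- seal_b: Bystander: another round lead seal, the same.
Things that resemble listed ones, but are neither listed nor needed, are in the scene too. Several things look just like the bar: the one meant starts farthest from the robot's base.

How it is judged:
By the outcome, as a careful person would: the job done as asked, in the order asked, and still so for the second after the job is handed in, with the robot touching nothing.
It also fails if it takes over 54 s, if anything falls off the work surface, if the arm or the gripper's body presses on something with over 40 N, if the wrist force passes 120 N, or if a joint passes its speed limit or range.

## Working session

There is one attempt and no reset: what is moved stays moved. The work goes in short steps, Python scripts to look and compute and a shell command to move; the robot and the scene stay as the last step left them, time stands still between calls to the robot, and variables do not carry over. Pictures are saved under pics/ and viewed, at most 10 in all, crops included, and the job is handed in when it is done.

```bash
mkdir -p pics; ls; cat > h.py <<'E'
import numpy as np, cv2
from bench import readout, imaging, workorder, r
from scipy.spatial.transform import Rotation as R
def cam(n):
    d=imaging.read_camera(n); return d
def save(d,n): cv2.imwrite('pics/'+n,cv2.cvtColor(d['img'],cv2.COLOR_RGB2BGR))
def world(d):
    z=d['z_map'].astype(float);K=d['intrinsics'];v,u=np.mgrid[:z.shape[0],:z.shape[1]]
    P=np.stack([(u-K[0,2])/K[0,0]*z,-(v-K[1,2])/K[1,1]*z,-z],-1)
    W=P@d['T'][:3,:3].T+d['T'][:3,3]; W[z==0]=np.nan; return W
E
python3 - <<'E'
from h import *
for n in('scene','top'):
    d=cam(n);save(d,n+'0.png');print(n,d['intrinsics'].tolist(),d['T'].round(3).tolist(),[k for k in d]);np.save(n+'0.npy',world(d))
s=readout.get_state();print(s)
E
```

```text
pics
scene [[509.5558629936101, 0.0, 314.1623275579977], [0.0, 509.5558629936101, 208.5850417800271], [0.0, 0.0, 1.0]] [[-0.233, -0.764, 0.601, 1280.209], [0.972, -0.183, 0.144, 98.852], [0.0, 0.619, 0.786, 1075.168], [0.0, 0.0, 0.0, 1.0]] ['img', 'z_map', 'intrinsics', 'T']
top [[372.34820374031233, 0.0, 320.2397041874211], [0.0, 372.34820374031233, 200.35954731754174], [0.0, 0.0, 1.0]] [[-0.014, 0.995, -0.103, 408.194], [-1.0, -0.012, 0.019, -89.553], [0.017, 0.103, 0.995, 1078.186], [0.0, 0.0, 0.0, 1.0]] ['img', 'z_map', 'intrinsics', 'T']
{'time_s': 0.1, 'joint_pos': array([-1.47009634e+00,  2.45743529e-01,  1.55888206e+00, -1.54638415e-06,
        1.33867894e+00, -1.74100413e-01]), 'qvel': array([-4.20202281e-04, -2.44917842e-03, -1.88295677e-03, -5.16449991e-04,
        2.63935370e-05, -7.13103406e-04]), 'joint_efforts': array([-1.79772680e-03, -4.30673289e+01, -3.27129507e+01, -2.08484562e-04,
        2.86071911e-03, -1.01633680e-05]), 'tcp_pos': array([ 176.3356223 , -625.11458925,  230.29636335]), 'ee_rot': array([-3.11028978e+00, -4.30064782e-01, -9.62504114e-05]), 'force': array([ 0.40409752,  0.3860579 , -1.30483352]), 'wrist_torque': array([-0.00246456, -0.05192066,  0.02496259]), 'finger_force': 0.0, 'width': 0.9995951936774112}
```

View pics/scene0.png

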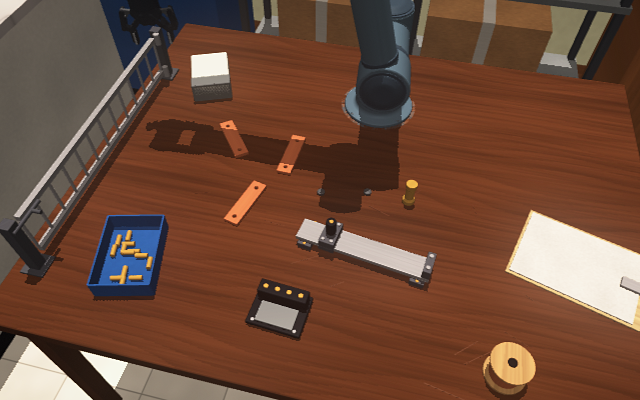

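View pics/top0.png

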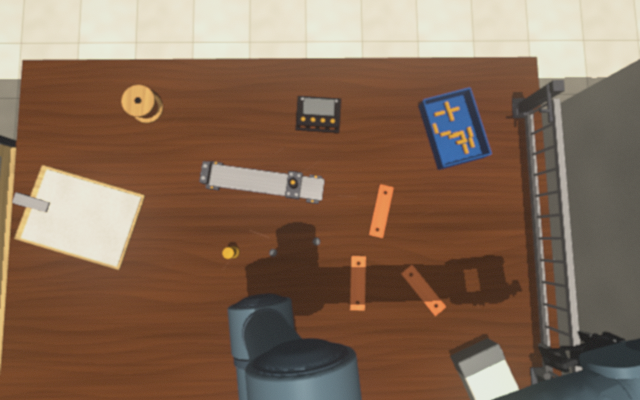

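The scene shows three copper bars: scene px (232,138), (291,154) and (245,202). In the top view they are at (423,290), (358,283) and (381,211). The gauge bed runs from (205,175) to (323,190) in the top view, with the knob at (293,183). The seals are at about (273,252) and (318,241), and the die at (230,252).

```bash
cat > m.py <<'E'
from h import *
def bars(d,W):
    hsv=cv2.cvtColor(d['img'],cv2.COLOR_RGB2HSV);rgb=d['img'].astype(int)
    m=((hsv[...,0]<14)&(hsv[...,1]>110)&((rgb[...,0]-rgb[...,2])>55)&(W[...,2]>5)&(W[...,2]<60)).astype(np.uint8)
    n,l,st,c=cv2.connectedComponentsWithStats(m)
    for i in range(1,n):
        if st[i,4]<150: continue
        P=W[l==i];z=np.median(P[:,2]);P=P[abs(P[:,2]-z)<4]
        (x,y),(w,h),a=cv2.minAreaRect(P[:,:2].astype(np.float32))
        q=cv2.boxPoints(((x,y),(w,h),a));e=q[1]-q[0] if np.linalg.norm(q[1]-q[0])>np.linalg.norm(q[2]-q[1]) else q[2]-q[1]
        print('bar px',c[i].round(),'xy %.1f %.1f z %.1f'%(x,y,z),'size %.0f %.0f'%(w,h),'ang %.1f'%(np.degrees(np.arctan2(e[1],e[0]))%180),'r %.0f'%np.hypot(x,y))
def rect(P,name):
    (x,y),(w,h),a=cv2.minAreaRect(P[:,:2].astype(np.float32))
    q=cv2.boxPoints(((x,y),(w,h),a));e=q[1]-q[0] if np.linalg.norm(q[1]-q[0])>np.linalg.norm(q[2]-q[1]) else q[2]-q[1]
    print(name,'xy %.1f %.1f z %.1f'%(x,y,np.median(P[:,2])),'size %.0f %.0f'%(w,h),'ang %.1f'%(np.degrees(np.arctan2(e[1],e[0]))%180),len(P))
def big(d,W,sel,k=40):
    n,l,st,c=cv2.connectedComponentsWithStats(sel.astype(np.uint8))
    return [(l==i) for i in range(1,n) if st[i,4]>=k]
E
python3 - <<'E'
from m import *
for n in('scene','top'):
    d=cam(n);W=world(d);print(n);bars(d,W)
    g=(W[...,0]>330)&(W[...,0]<720)&(W[...,1]<350)&(W[...,1]>-250)
    for lo,hi in((22,38),(47,56),(56,66),(85,100),(3,14),(40,55)):
        for m in big(d,W,g&(W[...,2]>lo)&(W[...,2]<hi),12): rect(W[m],'  z%d-%d'%(lo,hi))
E
```

```text
scene
bar px [234. 138.] xy 258.2 -394.3 z 11.1 size 156 40 ang 36.9 r 471
bar px [291. 154.] xy 279.0 -208.7 z 11.4 size 42 161 ang 177.3 r 348
bar px [245. 202.] xy 483.8 -281.4 z 11.1 size 43 156 ang 165.8 r 560
bar px [499. 381.] xy 823.4 388.0 z 18.5 size 56 15 ang 61.9 r 910
  z22-38 xy 381.0 142.9 z 28.4 size 23 16 ang 88.7 40
  z22-38 xy 572.0 54.0 z 31.1 size 340 75 ang 81.8 2618
  z47-56 xy 382.1 142.0 z 50.5 size 21 10 ang 84.6 13
  z47-56 xy 559.2 -31.7 z 52.8 size 41 75 ang 170.3 216
  z47-56 xy 623.4 208.9 z 50.6 size 19 5 ang 87.8 16
  z56-66 xy 383.2 142.8 z 61.8 size 27 10 ang 89.1 23
  z56-66 xy 565.6 -29.7 z 60.2 size 10 26 ang 110.8 30
  z56-66 xy 595.4 212.7 z 61.3 size 20 62 ang 171.6 187
  z85-100 xy 560.2 -32.1 z 94.1 size 24 25 ang 91.8 95
  z3-14 xy 350.4 -212.9 z 9.5 size 40 54 ang 91.3 137
  z3-14 xy 340.2 -143.9 z 3.7 size 30 15 ang 84.3 15
  z3-14 xy 338.3 -36.9 z 3.6 size 12 12 ang 119.7 13
  z3-14 xy 390.1 -98.3 z 4.9 size 62 27 ang 21.6 88
  z3-14 xy 425.4 -244.8 z 7.6 size 10 43 ang 178.6 26
  z3-14 xy 411.1 -183.7 z 4.4 size 23 10 ang 28.9 12
  z3-1
[... 3719 characters left out ...]
59.9 -396.5 z 10.1 size 151 43 ang 37.7 r 474
  z22-38 xy 580.3 101.8 z 30.0 size 232 62 ang 81.4 1659
  z22-38 xy 552.7 -81.4 z 30.1 size 72 66 ang 86.2 470
  z47-56 xy 599.2 199.4 z 51.7 size 1 48 ang 172.2 18
  z47-56 xy 560.5 -35.3 z 52.4 size 40 72 ang 171.2 266
  z56-66 xy 596.8 209.8 z 60.3 size 20 60 ang 172.1 157
  z85-100 xy 559.5 -34.6 z 94.0 size 24 23 ang 88.7 79
  z3-14 xy 401.0 -95.9 z 8.4 size 17 20 ang 179.4 43
  z3-14 xy 379.4 131.2 z 11.2 size 36 15 ang 17.1 23
  z3-14 xy 370.9 27.7 z 8.1 size 18 21 ang 134.3 46
  z3-14 xy 346.8 -215.2 z 9.7 size 41 33 ang 89.7 146
  z40-55 xy 595.6 199.8 z 47.2 size 2 58 ang 172.0 35
  z40-55 xy 560.4 -35.2 z 52.2 size 40 72 ang 171.3 261
```

```bash
cat > go.py <<'E'
import sys
from h import *
# usage: go.py x y z yaw(deg, tool x heading)
x,y,z,yw=map(float,sys.argv[1:5]);s=readout.get_state()
A=R.from_rotvec(s['ee_rot']);c,si=np.cos(np.radians(yw)),np.sin(np.radians(yw))
B=R.from_matrix(np.array([[c,si,0],[si,-c,0],[0,0,-1]]))
print('tcp',s['tcp_pos'].round(1),'shift m',(A.inv().apply(np.array([x,y,z])-s['tcp_pos'])/1000).round(4),'turn deg',np.degrees((A.inv()*B).as_rotvec()).round(2),'t %.1f w %.2f ff %.1f'%(s['time_s'],s['width'],s['finger_force']),'F',s['force'].round(1),'q',s['joint_pos'].round(2))
E
python3 go.py 485.2 -283.2 120 -14.1
```

```text
tcp [ 176.3 -625.3  230.6] shift m [ 0.3901 -0.2453  0.111 ] turn deg [-7.000e-02  1.000e-02  2.985e+01] t 0.2 w 1.00 ff 0.0 F [ 0.5 -0.6  0.2] q [-1.47  0.25  1.56 -0.    1.34 -0.17]
```

```bash
python3 -m crank '[[-1,[0.04,-0.025,0],[0,0,4]],[-1,[0.08,-0.05,0.01],[0,0,8]],[-1,[0.12,-0.075,0.02],[0,0,12]],[-1,[0.16,-0.1,0.03],[0,0,16]],[-1,[0.2,-0.125,0.05],[0,0,20]],[-1,[0.24,-0.15,0.06],[0,0,24]],[-1,[0.28,-0.175,0.08],[0,0,28]],[-1,[0.32,-0.2,0.09],[0,0,29.85]]]' 40; python3 go.py 485.2 -283.2 120 -14.1
```

```text
time_s: 1.0
tcp_pos: [430.5, -344.2, 139.8]
ee_rot: [-3.116, 0.389, 0.002]
force: [0.2, -0.9, 0.2]
width: 1.001
finger_force: 0.0
tcp [ 430.5 -344.2  139.8] shift m [ 0.038  -0.0725  0.0198] turn deg [-0.06  0.08 -0.14] t 1.0 w 1.00 ff 0.0 F [ 0.2 -0.9  0.2] q [-0.88  0.12  1.88 -0.    1.14  0.94]
```

```bash
python3 -m crank '[[-1,[0.02,-0.035,0.01],[0,0,0]],[-1,[0.038,-0.072,0.02],[0,0,0]],[-1,[0.038,-0.072,0.02],[0,0,0]],[-1,[0.038,-0.072,0.02],[0,0,0]],[-1,[0.038,-0.072,0.02],[0,0,0]]]'; python3 go.py 485.2 -283.2 1.5 -14.1
python3 - <<'E'
from m import *
d=cam('scene');bars(d,world(d));cv2.imwrite('pics/a1.png',cv2.resize(cv2.cvtColor(d['img'][100:280,130:370],cv2.COLOR_RGB2BGR),None,fx=3,fy=3))
E
```

```text
time_s: 1.5
tcp_pos: [484.3, -286.6, 121.6]
ee_rot: [3.117, -0.387, 0.001]
force: [-1.1, -1.1, 0.7]
width: 0.999
finger_force: 0.0
tcp [ 484.3 -286.6  121.6] shift m [ 0.     -0.0035  0.1201] turn deg [ 0.03 -0.03 -0.05] t 1.5 w 1.00 ff 0.0 F [-1.1 -1.1  0.7] q [-0.74  0.17  1.86 -0.    1.11  1.08]
bar px [291. 154.] xy 277.4 -209.5 z 11.2 size 44 163 ang 176.5 r 348
bar px [245. 202.] xy 484.0 -281.9 z 11.1 size 44 153 ang 166.2 r 560
bar px [499. 380.] xy 820.1 387.4 z 18.2 size 63 22 ang 57.6 r 907
```

View pics/a1.png

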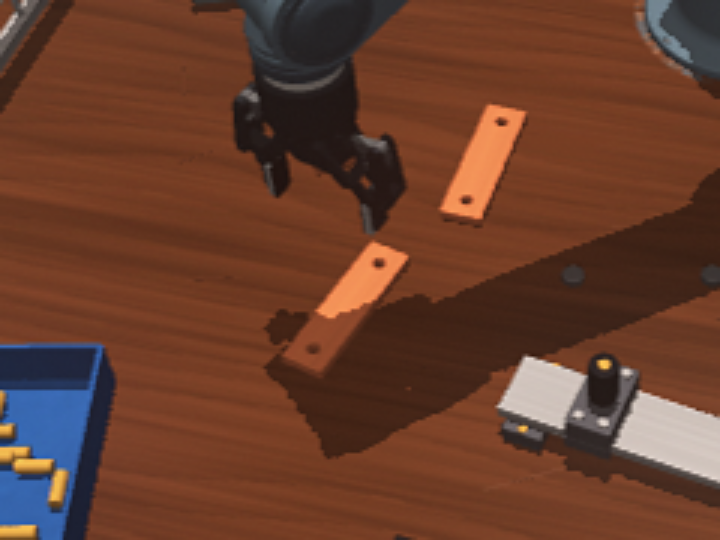

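The crop shows the open fingers above the target bar (crop px about 345,310), spread across its width. Descending.

```bash
python3 -m crank '[[-1,[0,-0.0035,0.04],[0,0,0]],[-1,[0,-0.0035,0.08],[0,0,0]],[-1,[0,-0.0035,0.105],[0,0,0]],[-1,[0,-0.0035,0.118],[0,0,0]],[-1,[0,-0.0035,0.118],[0,0,0]],[-1,[0,-0.0035,0.118],[0,0,0]]]'; python3 -m crank '[[1,[0,0,0],[0,0,0]],[1,[0,0,0],[0,0,0]],[1,[0,0,0],[0,0,0]],[1,[0,0,0],[0,0,0]],[1,[0,0,0],[0,0,0]],[1,[0,0,0],[0,0,0]],[1,[0,0,0],[0,0,0]],[1,[0,0,0],[0,0,0]]]' 50; python3 go.py 485.2 -283.2 180 -14.1
```

```text
time_s: 2.15
tcp_pos: [486.0, -283.6, 4.6]
ee_rot: [3.116, -0.387, 0.003]
force: [1.1, 0.4, -0.5]
width: 1.0
finger_force: 0.0
time_s: 2.95
tcp_pos: [486.0, -283.2, 4.6]
ee_rot: [3.116, -0.385, 0.002]
force: [-3.2, -0.3, 6.7]
width: 0.443
finger_force: 49.8
tcp [ 486.  -283.2    4.6] shift m [-0.0005  0.0005 -0.1754] turn deg [ 0.09 -0.08  0.02] t 3.0 w 0.44 ff 49.8 F [-3.2 -0.3  6.7] q [-0.73  0.36  1.89 -0.    0.89  1.09]
```

```bash
python3 -m crank '[[1,[0,0,-0.02],[0,0,0]],[1,[0,0,-0.055],[0,0,0]],[1,[0,0,-0.09],[0,0,0]],[1,[0,0,-0.125],[0,0,0]],[1,[0,0,-0.16],[0,0,0]],[1,[0,0,-0.175],[0,0,0]],[1,[0,0,-0.175],[0,0,0]]]'; python3 go.py 582.3 119.2 180 81.6
python3 - <<'E'
from m import *
d=cam('scene');save(d,'a2.png')
E
```

```text
time_s: 3.65
tcp_pos: [486.2, -282.9, 180.0]
ee_rot: [3.116, -0.385, 0.005]
force: [0.1, 1.0, -5.0]
width: 0.443
finger_force: 52.3
tcp [ 486.2 -282.9  180. ] shift m [-0.0047 -0.4134 -0.0007] turn deg [ 2.40e-01 -7.00e-02 -9.57e+01] t 3.6 w 0.44 ff 52.3 F [ 0.1  1.  -5. ] q [-0.73  0.09  1.83  0.    1.22  1.09]
```

View pics/a2.png

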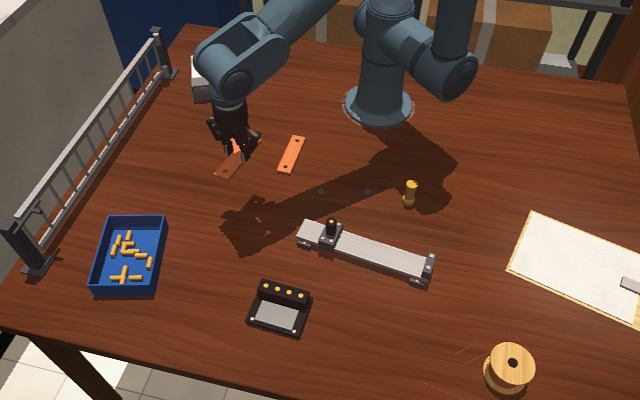

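The picture shows the bar gripped and raised (px 235,158), with its old place empty. Next I carry it to the gauge.

```bash
python3 -m crank '[[1,[0,-0.02,0],[0,0,-5]],[1,[0,-0.055,0],[0,0,-13]],[1,[0,-0.09,0],[0,0,-21]],[1,[0,-0.125,0],[0,0,-29]],[1,[0,-0.16,0],[0,0,-37]],[1,[0,-0.195,0],[0,0,-45]],[1,[0,-0.23,0],[0,0,-53]],[1,[0,-0.265,0],[0,0,-61]]]'; python3 go.py 582.3 119.2 180 81.6
```

```text
time_s: 4.5
tcp_pos: [548.2, -23.4, 174.6]
ee_rot: [-2.875, -1.257, 0.007]
force: [0.9, -0.5, -5.4]
width: 0.44
finger_force: 52.2
tcp [548.2 -23.4 174.6] shift m [ 0.1278 -0.0718 -0.0054] turn deg [ -0.35   0.07 -34.38] t 4.5 w 0.44 ff 52.2 F [ 0.9 -0.5 -5.4] q [-0.25  0.07  1.86  0.    1.21  0.5 ]
```

```bash
python3 -m crank '[[1,[0.035,-0.02,0],[0,0,-8]],[1,[0.07,-0.04,0],[0,0,-16]],[1,[0.1,-0.056,0],[0,0,-24]],[1,[0.12,-0.067,-0.005],[0,0,-31]],[1,[0.128,-0.072,-0.005],[0,0,-34.4]],[1,[0.128,-0.072,-0.005],[0,0,-34.4]],[1,[0.128,-0.072,-0.005],[0,0,-34.4]]]'; python3 go.py 582.3 119.2 60 81.6
python3 - <<'E'
from m import *
for n in('scene','top'):
    d=cam(n);W=world(d);print(n)
    hsv=cv2.cvtColor(d['img'],cv2.COLOR_RGB2HSV);rgb=d['img'].astype(int)
    g=(W[...,0]>480)&(W[...,0]<700)&(W[...,1]>-10)&(W[...,1]<230)
    m=g&(rgb[...,0]-rgb[...,2]>45)&(W[...,2]>150)&(W[...,2]<220)
    for k in big(d,W,m,20): print(np.median(W[k],0).round(1)); rect(W[k],'b')
    save(d,'b_'+n+'.png')
E
```

```text
time_s: 5.2
tcp_pos: [583.3, 117.0, 180.5]
ee_rot: [-2.383, -2.043, 0.006]
force: [-0.4, 0.7, -4.3]
width: 0.443
finger_force: 52.2
tcp [583.3 117.  180.5] shift m [ 0.0021 -0.0008  0.1205] turn deg [-0.27  0.06 -0.37] t 5.2 w 0.44 ff 52.2 F [-0.4  0.7 -4.3] q [ 0.01  0.17  1.74 -0.    1.23  0.16]
scene
[581.4  70.9 186.6]
b xy 577.1 74.0 z 186.6 size 63 42 ang 81.7 428
[592.4 158.6 186.3]
b xy 589.8 159.1 z 186.3 size 68 48 ang 86.6 525
top
[579.2  74.6 186.3]
b xy 578.7 74.7 z 186.3 size 70 41 ang 80.5 470
```

View pics/b_scene.png

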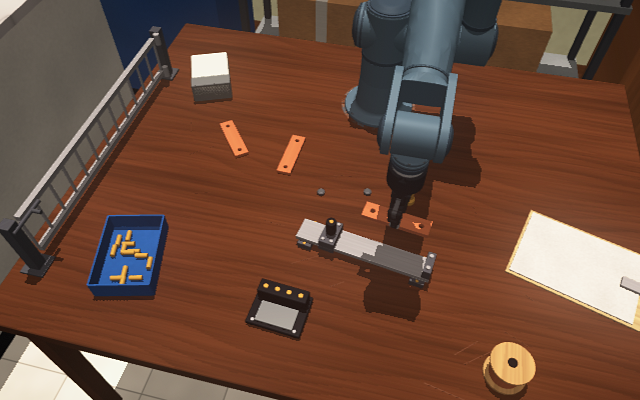

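The picture shows the bar held level over the bed (scene px 370–432, 210–225), roughly parallel to it. Its underside is 4.5 mm below the TCP, so it should reach the bed at a TCP height of about 34.6.

```bash
python3 -m crank '[[1,[0.002,-0.001,0.03],[0,0,0]],[1,[0.002,-0.001,0.06],[0,0,0]],[1,[0.002,-0.001,0.09],[0,0,0]],[1,[0.002,-0.001,0.115],[0,0,0]],[1,[0.002,-0.001,0.13],[0,0,0]],[1,[0.002,-0.001,0.138],[0,0,0]],[1,[0.002,-0.001,0.138],[0,0,0]]]'; python3 go.py 582.3 119.2 34.5 81.6
python3 - <<'E'
from m import *
d=cam('scene');cv2.imwrite('pics/c1.png',cv2.resize(cv2.cvtColor(d['img'][150:310,280:480],cv2.COLOR_RGB2BGR),None,fx=3.5,fy=3.5))
E
```

```text
time_s: 6.0
tcp_pos: [583.8, 119.1, 44.6]
ee_rot: [-2.384, -2.045, 0.002]
force: [0.1, 0.3, -4.6]
width: 0.445
finger_force: 52.2
tcp [583.8 119.1  44.6] shift m [-0.0001 -0.0014  0.0101] turn deg [-0.08  0.02 -0.35] t 6.0 w 0.45 ff 52.2 F [ 0.1  0.3 -4.6] q [ 0.01  0.36  1.8  -0.    0.99  0.16]
```

View pics/c1.png

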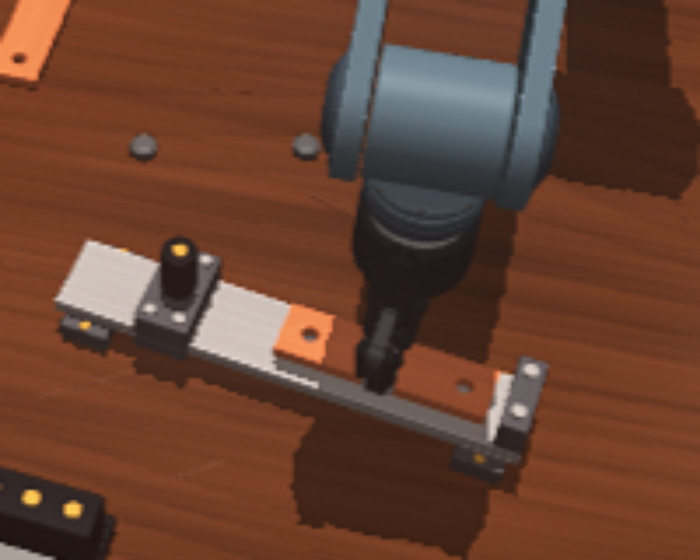

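The crop shows the bar 10 mm above the bed and parallel to it, with a small gap to the end block at crop px (500,400). Lowering and releasing.

```bash
python3 -m crank '[[1,[0,-0.001,0.005],[0,0,-0.4]],[1,[0,-0.0014,0.008],[0,0,-0.4]],[1,[0,-0.0014,0.0095],[0,0,-0.4]],[1,[0,-0.0014,0.0105],[0,0,-0.4]],[1,[0,-0.0014,0.0105],[0,0,-0.4]]]'; python3 go.py 582.3 119.2 34.5 81.6
```

```text
time_s: 6.55
tcp_pos: [582.9, 119.7, 34.9]
ee_rot: [2.376, 2.055, 0.0]
force: [0.4, -0.1, -4.8]
width: 0.443
finger_force: 52.3
tcp [582.9 119.7  34.9] shift m [-0.0006 -0.0005  0.0004] turn deg [ 0.02 -0.    0.1 ] t 6.5 w 0.44 ff 52.3 F [ 0.4 -0.1 -4.8] q [0.01 0.37 1.8  0.   0.97 0.16]
```

```bash
python3 -m crank '[[1,[0,0,0.001],[0,0,0]],[1,[0,0,0.0015],[0,0,0]],[1,[0,0,0.0015],[0,0,0]]]'; python3 -m crank '[[-0.2,[0,0,0],[0,0,0]],[-0.4,[0,0,0],[0,0,0]],[-0.6,[0,0,0],[0,0,0]],[-0.6,[0,0,0],[0,0,0]],[-0.6,[0,0,0],[0,0,0]]]';python3 go.py 582.3 119.2 180 81.6
```

```text
time_s: 6.85
tcp_pos: [583.0, 119.7, 34.7]
ee_rot: [-2.376, -2.055, 0.001]
force: [-6.3, -0.1, 5.2]
width: 0.441
finger_force: 53.5
time_s: 7.35
tcp_pos: [583.0, 119.7, 33.4]
ee_rot: [2.376, 2.055, 0.001]
force: [-0.0, -0.2, -0.0]
width: 0.799
finger_force: 0.0
tcp [583.  119.7  33.4] shift m [-0.0005 -0.0006 -0.1466] turn deg [ 0.02 -0.01  0.09] t 7.3 w 0.80 ff 0.0 F [-0.  -0.2 -0. ] q [0.01 0.37 1.8  0.   0.97 0.16]
```

```bash
python3 -m crank '[[-0.6,[0,0,-0.02],[0,0,0]],[-0.6,[0,0,-0.06],[0,0,0]],[-1,[0,0,-0.1],[0,0,0]],[-1,[0,0,-0.13],[0,0,0]],[-1,[-0.02,0,-0.145],[0,0,0]],[-1,[-0.06,0,-0.145],[0,0,0]],[-1,[-0.1,0,-0.145],[0,0,0]],[-1,[-0.13,0,-0.145],[0,0,0]]]'; python3 go.py 560 -34 180 81.6
python3 - <<'E'
from m import *
for n in('scene','top'):
    d=cam(n);W=world(d);print(n);bars(d,W)
    g=(W[...,0]>530)&(W[...,0]<610)&(W[...,1]<230)&(W[...,1]>-80)
    for lo,hi in((47,56),(56,66),(85,100)):
        for m in big(d,W,g&(W[...,2]>lo)&(W[...,2]<hi),40): rect(W[m],'  z%d-%d'%(lo,hi))
    if n=='scene': cv2.imwrite('pics/d1.png',cv2.resize(cv2.cvtColor(d['img'][190:310,280:460],cv2.COLOR_RGB2BGR),None,fx=4,fy=4))
E
```

```text
time_s: 8.15
tcp_pos: [563.7, -10.7, 178.6]
ee_rot: [2.377, 2.054, 0.0]
force: [1.0, 0.0, -0.4]
width: 1.0
finger_force: 0.0
tcp [563.7 -10.7 178.6] shift m [-0.0236 -0.0003 -0.0014] turn deg [0.04 0.02 0.06] t 8.2 w 1.00 ff 0.0 F [ 1.   0.  -0.4] q [-0.22  0.1   1.82 -0.    1.22 -0.07]
scene
bar px [234. 138.] xy 255.7 -393.7 z 11.4 size 159 44 ang 37.9 r 469
bar px [291. 154.] xy 281.2 -208.2 z 11.1 size 43 155 ang 178.0 r 350
bar px [390. 256.] xy 583.4 119.2 z 40.7 size 149 45 ang 81.8 r 595
bar px [499. 381.] xy 822.7 388.3 z 18.7 size 56 17 ang 61.0 r 910
  z47-56 xy 561.6 -32.4 z 53.0 size 41 67 ang 171.0 217
  z56-66 xy 587.8 213.8 z 61.3 size 20 46 ang 171.9 129
  z85-100 xy 559.5 -32.2 z 94.2 size 25 24 ang 9.8 95
top
bar px [254. 177.] xy 585.5 75.2 z 39.9 size 63 26 ang 81.2 r 590
bar px [357. 282.] xy 283.7 -212.5 z 9.7 size 41 150 ang 177.2 r 354
bar px [423. 290.] xy 261.0 -397.7 z 10.1 size 151 41 ang 37.6 r 476
  z47-56 xy 560.3 -50.4 z 51.8 size 13 66 ang 164.8 84
  z56-66 xy 589.0 210.8 z 60.3 size 21 43 ang 172.1 115
```

View pics/d1.png

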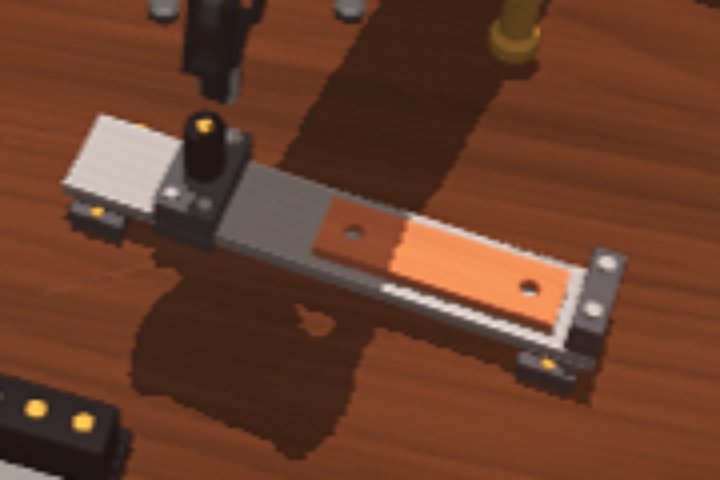

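The crop shows the bar flat on the bed from crop px (320,230) to (575,300), with a small gap to the block and the stop clear at (205,170). Now the knob.

```bash
python3 -m crank '[[-1,[-0.023,0,0],[0,0,0]],[-1,[-0.023,0,0.03],[0,0,0]],[-1,[-0.023,0,0.07],[0,0,0]],[-1,[-0.023,0,0.1],[0,0,0]],[-1,[-0.023,0,0.117],[0,0,0]],[-1,[-0.023,0,0.117],[0,0,0]]]'; python3 go.py 559.8 -33.6 60 81.6
```

```text
time_s: 8.85
tcp_pos: [558.4, -30.4, 58.2]
ee_rot: [-2.372, -2.052, 0.005]
force: [-0.3, 0.4, 0.5]
width: 0.999
finger_force: 0.0
tcp [558.4 -30.4  58.2] shift m [-0.0029  0.0019 -0.0018] turn deg [-0.36 -0.05  0.13] t 8.8 w 1.00 ff 0.0 F [-0.3  0.4  0.5] q [-0.26  0.26  1.89  0.    1.   -0.11]
```

```bash
python3 -m crank '[[-1,[-0.003,0.0015,-0.002],[0,0,0]],[0.2,[-0.003,0.0015,-0.002],[0,0,0]],[1,[-0.003,0.0015,-0.002],[0,0,0]],[1,[-0.003,0.0015,-0.002],[0,0,0]],[1,[-0.003,0.0015,-0.002],[0,0,0]],[1,[-0.003,0.0015,-0.002],[0,0,0]],[1,[-0.003,0.0015,-0.002],[0,0,0]],[1,[-0.003,0.0015,-0.002],[0,0,0]]]' 40; python3 go.py 559.8 -33.6 60 81.6
```

```text
time_s: 9.65
tcp_pos: [558.6, -34.3, 63.7]
ee_rot: [-2.37, -2.051, 0.01]
force: [-14.8, 0.8, 13.7]
width: 0.294
finger_force: 39.0
tcp [558.6 -34.3  63.7] shift m [0.0009 0.0011 0.0037] turn deg [-0.52  0.01  0.15] t 9.7 w 0.29 ff 39.0 F [-14.8   0.8  13.7] q [-0.26  0.26  1.88 -0.    1.01 -0.12]
```

```bash
python3 -m crank '[[1,[0,-0.0012,-0.002],[0,0,0]],[1,[0.005,-0.0012,-0.002],[0,0,0]],[1,[0.015,-0.0012,-0.002],[0,0,0]],[1,[0.025,-0.0012,-0.002],[0,0,0]],[1,[0.035,-0.0012,-0.002],[0,0,0]],[1,[0.045,-0.0012,-0.002],[0,0,0]],[1,[0.052,-0.0012,-0.002],[0,0,0]],[1,[0.052,-0.0012,-0.002],[0,0,0]]]'; python3 go.py 569.6 32.8 60 81.6
```

```text
time_s: 10.45
tcp_pos: [566.3, 17.9, 63.9]
ee_rot: [-2.373, -2.053, 0.004]
force: [-3.9, 2.9, -5.8]
width: 0.296
finger_force: 41.4
tcp [566.3  17.9  63.9] shift m [0.0152 0.0011 0.0039] turn deg [-0.25 -0.05  0.13] t 10.4 w 0.30 ff 41.4 F [-3.9  2.9 -5.8] q [-0.17  0.27  1.87  0.    1.01 -0.02]
```

```bash
python3 -m crank '[[1,[0.003,0,0],[0,0,0]],[1,[0.006,0,0],[0,0,0]],[1,[0.008,0,0],[0,0,0]],[1,[0.01,0,0],[0,0,0]],[1,[0.011,0,0],[0,0,0]],[1,[0.012,0,0],[0,0,0]],[1,[0.012,0,0],[0,0,0]]]'; python3 -m crank '[[1,[0.0005,0,0],[0,0,0]],[1,[0.001,0,0],[0,0,0]],[1,[0.001,0,0],[0,0,0]]]';python3 -m crank '[[1,[0.0005,0,0],[0,0,0]],[1,[0.001,0,0],[0,0,0]],[1,[0.001,0,0],[0,0,0]]]'
```

```text
time_s: 11.15
tcp_pos: [567.8, 27.4, 63.9]
ee_rot: [-2.375, -2.054, 0.008]
force: [-5.5, -6.0, -6.3]
width: 0.285
finger_force: 41.5
time_s: 11.45
tcp_pos: [567.9, 28.1, 63.9]
ee_rot: [-2.375, -2.054, 0.009]
force: [-5.6, -8.0, -7.4]
width: 0.289
finger_force: 41.4
time_s: 11.75
tcp_pos: [568.0, 29.1, 63.9]
ee_rot: [-2.375, -2.054, 0.009]
force: [-6.4, -7.6, -6.4]
width: 0.29
finger_force: 41.4
```

```bash
for i in 1 2 ; do :; done; python3 -m crank '[[1,[0.0005,0,0],[0,0,0]],[1,[0.001,0,0],[0,0,0]],[1,[0.001,0,0],[0,0,0]]]';python3 -m crank '[[1,[0.0005,0,0],[0,0,0]],[1,[0.001,0,0],[0,0,0]],[1,[0.001,0,0],[0,0,0]]]';python3 -m crank '[[1,[0.0005,0,0],[0,0,0]],[1,[0.001,0,0],[0,0,0]],[1,[0.001,0,0],[0,0,0]]]'
```

```text
time_s: 12.05
tcp_pos: [568.2, 30.0, 63.9]
ee_rot: [-2.375, -2.054, 0.009]
force: [-6.5, -8.3, -6.4]
width: 0.291
finger_force: 41.4
time_s: 12.35
tcp_pos: [568.3, 31.1, 63.9]
ee_rot: [-2.375, -2.054, 0.009]
force: [-6.3, -7.2, -6.4]
width: 0.292
finger_force: 41.4
time_s: 12.65
tcp_pos: [568.5, 32.0, 63.9]
ee_rot: [-2.375, -2.054, 0.009]
force: [-6.6, -7.4, -7.1]
width: 0.291
finger_force: 41.4
```

```bash
python3 -m crank '[[1,[0.0005,0,0],[0,0,0]],[1,[0.001,0,0],[0,0,0]],[1,[0.001,0,0],[0,0,0]]]';python3 -m crank '[[1,[0.0005,0,0],[0,0,0]],[1,[0.001,0,0],[0,0,0]],[1,[0.001,0,0],[0,0,0]]]'
```

```text
time_s: 12.95
tcp_pos: [568.6, 32.8, 63.9]
ee_rot: [-2.375, -2.054, 0.009]
force: [-6.1, -8.0, -6.6]
width: 0.292
finger_force: 41.5
time_s: 13.25
tcp_pos: [568.6, 32.9, 63.9]
ee_rot: [-2.376, -2.055, 0.012]
force: [-7.7, -12.9, -6.0]
width: 0.292
finger_force: 41.5
```

```bash
python3 - <<'E'
from m import *
d=cam('scene');W=world(d);bars(d,W)
cv2.imwrite('pics/e1.png',cv2.resize(cv2.cvtColor(d['img'][200:300,320:450],cv2.COLOR_RGB2BGR),None,fx=5,fy=5,interpolation=cv2.INTER_CUBIC))
E
```

```text
bar px [234. 138.] xy 254.7 -397.0 z 11.1 size 165 48 ang 34.3 r 472
bar px [291. 154.] xy 280.2 -206.9 z 11.0 size 155 50 ang 0.3 r 348
bar px [393. 257.] xy 584.6 128.3 z 41.0 size 150 44 ang 80.6 r 599
bar px [499. 381.] xy 823.2 389.4 z 18.6 size 58 16 ang 64.2 r 911
```

View pics/e1.png

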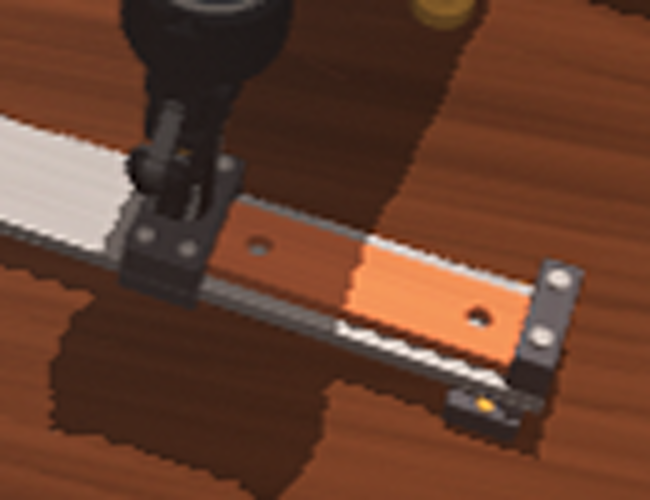

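The crop shows the bar touching both the block (crop px 520,330) and the stop face (225,240). The force is rising and the motion has stopped. I'll push a little more to seat it, unload, then open.

```bash
python3 -m crank '[[1,[0.0005,0,0],[0,0,0]],[1,[0.001,0,0],[0,0,0]],[1,[0.0015,0,0],[0,0,0]],[1,[0.0015,0,0],[0,0,0]]]'; python3 -m crank '[[1,[-0.0005,0,0],[0,0,0]],[1,[-0.0012,0,0],[0,0,0]],[1,[-0.0012,0,0],[0,0,0]]]'
```

```text
time_s: 13.7
tcp_pos: [568.6, 32.9, 63.9]
ee_rot: [2.375, 2.055, -0.016]
force: [-9.3, -18.0, -5.3]
width: 0.29
finger_force: 41.6
time_s: 14.0
tcp_pos: [568.6, 32.9, 63.9]
ee_rot: [-2.376, -2.055, 0.012]
force: [-8.4, -12.6, -6.2]
width: 0.291
finger_force: 41.5
```

```bash
python3 -m crank '[[1,[-0.001,-0.0006,0],[0,0,0]],[1,[-0.001,-0.0006,0],[0,0,0]],[0,[-0.001,-0.0006,0],[0,0,0]],[-0.6,[-0.001,-0.0006,0],[0,0,0]],[-1,[-0.001,-0.0006,0],[0,0,0]],[-1,[-0.001,-0.0006,0],[0,0,0]],[-1,[-0.001,-0.0006,0],[0,0,0]],[-1,[-0.001,-0.0006,0],[0,0,0]]]'; python3 -m crank '[[-1,[0,0,-0.03],[0,0,0]],[-1,[0,0,-0.07],[0,0,0]],[-1,[0,0,-0.11],[0,0,0]],[-1,[-0.04,0,-0.14],[0,0,0]],[-1,[-0.08,0,-0.14],[0,0,0]],[-1,[-0.12,0,-0.14],[0,0,0]],[-1,[-0.16,0,-0.14],[0,0,0]],[-1,[-0.2,0,-0.14],[0,0,0]]]'; python3 -m crank '[[-1,[-0.04,0.0,0],[0,0,0]],[-1,[-0.08,0.0,0],[0,0,0]],[-1,[-0.12,0.0,0],[0,0,0]],[-1,[-0.12,0,0],[0,0,0]],[-1,[-0.12,0,0],[0,0,0]]]'
python3 - <<'E'
from m import *
for n in('scene','top'):
    d=cam(n);W=world(d);print(n);bars(d,W)
    g=(W[...,0]>530)&(W[...,0]<630)&(W[...,1]<230)&(W[...,1]>-80)
    for lo,hi in((47,56),(56,66),(85,100)):
        for m in big(d,W,g&(W[...,2]>lo)&(W[...,2]<hi),40): rect(W[m],'  z%d-%d'%(lo,hi))
    a,b=((200,320),(170,190))[n=='top'];b=(320,190)[n=='top'];a=(200,145)[n=='top']
    im=cv2.resize(cv2.cvtColor(d['img'][a:a+60+(n!='top')*30,b:b+130],cv2.COLOR_RGB2BGR),None,fx=5,fy=4,interpolation=cv2.INTER_CUBIC)
    L=im if n=='scene' else np.vstack([L,im])
    if n=='scene':L=im
print(L.shape);cv2.imwrite('pics/f1.png',L[:600])
print(readout.get_state()['qvel'].round(3))
E
```

```text
time_s: 14.8
tcp_pos: [570.3, 35.0, 65.5]
ee_rot: [2.376, 2.055, 0.001]
force: [-0.2, -0.2, -1.1]
width: 1.0
finger_force: 0.0
time_s: 15.6
tcp_pos: [540.8, -164.4, 205.5]
ee_rot: [2.376, 2.055, 0.001]
force: [0.5, 0.1, 0.2]
width: 1.0
finger_force: 0.0
time_s: 16.1
tcp_pos: [523.6, -282.1, 205.1]
ee_rot: [-2.378, -2.052, -0.001]
force: [0.7, -0.1, -0.4]
width: 0.999
finger_force: 0.0
scene
bar px [291. 154.] xy 280.5 -208.9 z 11.2 size 46 157 ang 174.6 r 350
bar px [238. 149.] xy 290.9 -369.1 z 10.8 size 75 40 ang 37.3 r 470
bar px [393. 257.] xy 585.3 127.9 z 40.9 size 150 43 ang 81.1 r 599
bar px [499. 380.] xy 819.8 387.6 z 17.9 size 63 22 ang 57.8 r 907
  z47-56 xy 572.5 34.4 z 53.0 size 40 70 ang 172.7 222
  z56-66 xy 595.8 212.6 z 61.0 size 20 61 ang 171.5 188
  z85-100 xy 568.9 35.3 z 95.0 size 25 25 ang 176.6 94
top
bar px [236. 176.] xy 586.7 126.8 z 40.0 size 149 40 ang 81.3 r 600
bar px [423. 290.] xy 260.8 -397.6 z 10.2 size 151 40 ang 37.5 r 475
  z47-56 xy 570.2 31.9 z 52.0 size 40 72 ang 171.7 268
  z56-66 xy 596.9 209.0 z 60.0 size 21 60 ang 172.7 154
  z85-100 xy 570.3 31.9 z 93.4 size 24 24 ang 92.4 76
(600, 650, 3)
[ 0.014 -0.006  0.004 -0.001 -0.001 -0.002]
```

View pics/f1.png

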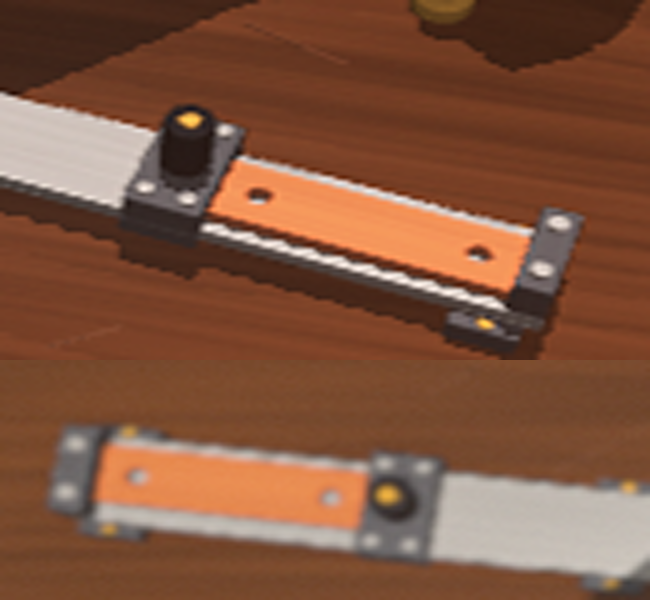

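Both views show the bar flat along the bed, with no gap at the block (520,270 in the upper view) or the stop (215,195). The gripper is clear of everything, so I'm handing in.

```bash
python3 -c "
from bench import workorder
print(workorder.close_job())"
```

```text
the job is handed in; nothing more can be done
None
```

The job is handed in: the bar lies flat on the gauge bed with no visible gap at the end block or the stop, the gripper has let go and is clear, and it took about 16 s; nothing but the bar and the stop's knob was handled, though I did not re-measure the meter base, die and seals at the end.

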